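# Raise the probe pin on the cam lift and hold it

### The arm

A 6-joint arm with a two-finger parallel gripper is mounted at the origin on a cart in front of the work surface, level with it; the furniture and walls round the work are solid. World frame = base frame: x ahead of the robot, y to its left, z up, the work surface at z = 0. Lengths are in m, angles in rad, forces in N, time in s.
With the tool pointing down it reaches from about 0.425 to 0.95 m from the base axis. Payload 3.5 kg.
Tool frame: the origin (TCP) lies midway between the tips of the shut fingers; the grasp point (between the pads) lies 19 mm behind it; z points along the fingers, y is the line along which they close (so a half turn about z gives the same grasp; the last joint's range is limited). The gripper opens to 85 mm and grips with 20 to 120 N. Pads are 22 mm wide; open, the fingers measure 114 mm over their backs; the gripper's body (76 mm by 85 mm) begins 54 mm behind the grasp point. The pads swing forward as they close: fully open they stand 13 mm farther back than shut.
Start: joints at [-1.286, 0.286, 1.577, -0, 1.279, -0.15], TCP at [0.284, -0.612, 0.231] pointing down, gripper open.
Joint ranges: [-2.77, 2.77], [-0.9, 2.22], [0.21, 2.48], [-1.53, 4.67], [0.24, 2.81], [-2.84, 2.84]. Speed limits (rad/s): [2.79, 2.79, 3.14, 3.14, 3.14, 3.14].

### API

Orientations are given as a 3x3 rotation matrix whose columns are the frame's x, y, z axes.
In Python, from plant import * gives the robot as it stands.
- The arm moves only by the tool drive_tool, never from a script. Its argument "increments" is a list of rows, each an object of numbers: "rx", "ry", "rz": the turn, a rotation vector about the tool's x, y, z in rad; "dx", "dy", "dz": the shift along the tool's x, y, z in mm; "hand": the gripper's target within -1 to 1 (fully open at 1, half-way at 0, shut at -1). In form: [{"rx": .., "ry": .., "rz": .., "dx": .., "dy": .., "dz": .., "hand": ..}, ...]. A call has 1 to 8 rows; each row shifts and turns the commanded pose from where the row before left it, along the tool's axes as they then stand; what a row does not reach is not made up. A row lasts 1/12 s, in which the tool goes at most 41.7 mm and 7.16 degrees, less where a joint would pass 70% of its speed; a pose out of reach is approached as far as the arm can. A call is refused whole if a number of a shift passes 41.7 or a number of a turn 0.125, either way. A call with a gripper value outside its range is refused whole. The fingers move at their own pace and stop on an object; "squeeze" is the grip in N (left out, the last holds). Time passes only in rows, so rows that do not move let the fingers close. It gives the time, the measured TCP pose, the force, the opening and the grip force at its end, in the units of the state.
- get_state(): the state, without advancing time (a new reading comes with each control period).
- snapshot(name): name is "scene" or "top"; returns a dict with "img" (400x640x3 uint8, blue, green, red), "K" (3x3 intrinsics, pixels), "world_to_cam" (4x4, takes a point from world to camera coordinates). Camera axes: x right, y down, z forward; pixel columns grow to the right and rows downward; lengths in m; the calibration is good to about 2 mm. A picture is of the moment at which its call begins. There is no depth.
- close_job(): hands the job in; it is judged then, once.
The state is a dict: "time_s": time; "joint_pos": joint angles; "joint_velocities": joint speeds; "joint_torque": joint torques, N m; "position": TCP position; "tool_rot": TCP orientation; "force": force on the tool from outside, world axes, zero at the start; "wrist_torque": the same for the moment, N m; "finger_gap": opening from 0.0 (shut) to 1.0 (fully open); "grip_force": force on a finger pad.
Only numpy, scipy, OpenCV 4.12 (cv2) and the standard library are available. Lean on these libraries where they do the work, as an engineer would, in place of code of your own. Each camera call takes 0.05 s, during which the arm holds its last target. There are 200 camera calls.

### The job

Take the steel probe pin out of its stand, put it fully down into the opening in the cam lift's stage and let go of it. Then swing the cam lever up by its handle until it stands straight up, at the cam's highest lift, so that the stage raises the pin, and finish still holding the lever there, for its spring pulls it back. Leave the things lying around where they are.

Things in the scene. Friction and masses are not known exactly. Their poses are not given: they have to be found in the camera images.
- cam_lift: fixed aluminium fixture: base 100x70x10 mm, origin at the centre of its underside, x along the 100 mm side away from the robot, y to its left, z up. Two steel guide posts, 10 mm thick, at x = -40 and +40 mm, tops at z = 130 mm, guide the lift stage; the camshaft runs along y at z = 55 mm below it. Place and turn vary; it cannot be shifted.
- cam_lever: cam lever on the fixture's -y side. Origin on the camshaft (fixture 0, 0, 55 mm); y along the shaft, z along the arm to the handle. Rests leaning 1.22 rad from vertical to the fixture's -x; swings about y up to vertical = highest lift (stage +10.5 mm) and 0.78 rad beyond, where the stage sinks. A spring returns it: about 3 N at the handle when upright. Arm 12x8 mm, at y = -38 to -46 mm.
- lever_grip (a point): middle of the handle, lever point (0, -70, 85) mm: a round black bar 13 mm thick, parallel to the camshaft, sticking out from the arm's end from y = -46 to -91 mm, with a 17 mm end cap. It may turn between the fingers while the lever swings. Height above the worktop: 84 mm at rest, 140 mm with the lever straight up.
- stage_opening (a point): centre of the mouth of the round opening in the top of the lift stage, an aluminium block 100x34x28 mm. The opening is 12.5 mm wide, 22 mm deep, blind, chamfered 2 mm, straight down. The stage top stands 112.5 mm above the worktop with the lever at rest, 123 mm at highest lift. Axes as the fixture's, z up.
- probe_pin: loose plain steel probe pin, 90 mm long, 60 g, standing in the pin stand. Origin at the centre of its tip (its lower end), z along the pin up to the head. Shaft 10 mm in diameter, 56 mm long with a 4 mm tapered tip; above it the round ribbed head, 16 mm in diameter and 34 mm long.
- pin_tip (a point): centre of the pin's tip end face.
- pin_grip (a point): centre of the pin's head, 73 mm above the tip: where to hold it.
- pin_stand: fixed grey plastic stand, 48x48x35 mm, origin at the centre of its underside; the pin stands in a 12.5 mm opening in its top, 25 mm deep, so that the pin's tip is 10 mm and its head centre 83 mm above the worktop.
- spanner: bystander: small steel open-end spanner, 24x128x6 mm, lying flat near the table's front edge; origin at the centre of its underside
- timer: bystander: bench timer, 52x66x21 mm, lying near the front edge on the right; origin at the centre of its underside
- petri_dish: bystander: glass dish, 60 mm across, 15 mm high, standing behind the work area; origin at the centre of its underside
- amber_bottle_2: bystander: amber bottle with a screw cap, 56 mm across, 118 mm high, standing behind the work area; origin at the centre of its underside
- beaker_250: bystander: empty glass beaker, 73 mm across, 93 mm high, standing behind the work area; origin at the centre of its underside
- marker: bystander: felt marker, 15x136x16 mm, lying at the table's front edge on the left; origin at the centre of its underside
Not all that is in view belongs to the job. Of the things shaped like the probe_pin, the steel one is meant.

How it is judged:
By the outcome, as a careful person would: the job done as asked, in the order asked, and still so for the second after the job is handed in, while the arm keeps its last pose, push and grip.
It also fails if it takes over 53 s, if anything falls off the work surface, if the arm or the gripper's body presses on something with over 40 N, if the wrist force passes 120 N, or if a joint passes its speed limit or range.

## Working session

There is one attempt and no reset: what is moved stays moved. The work goes in short steps, Python scripts to look and compute and a tool call to move; the robot and the scene stay as the last step left them, time stands still between calls to the robot, and variables do not carry over. Pictures are saved under pics/ and viewed, at most 10 in all, crops included, and the job is handed in when it is done.

Besides the shell and the picture viewer there is one more tool, called after "Request:" as name([rows], argument=value, ...), one row to a line, values as JSON. drive_tool: Moves the arm, as the interface text tells. Its arguments: {"type":"object","properties":{"increments":{"type":"array","items":{"type":"object","properties":{"rx":{"type":"number"},"ry":{"type":"number"},"rz":{"type":"number"},"dx":{"type":"number"},"dy":{"type":"number"},"dz":{"type":"number"},"hand":{"type":"number"}}}},"squeeze":{"type":"number"}},"required":["increments"]}

```bash
ls; mkdir -p pics
python3 - <<'E'
from plant import *
import cv2,numpy as np
for n in("scene","top"):
    s=snapshot(n);cv2.imwrite(f"pics/{n}0.png",s["img"]);np.savez(f"{n}.npz",**s);print(n,s["K"].tolist(),np.round(s["world_to_cam"],3).tolist())
print(get_state())
E
```

```text
pics
scene [[422.810283583918, 0.0, 317.90861361139497], [0.0, 422.810283583918, 200.40415235995934], [0.0, 0.0, 1.0]] [[-0.621, -0.784, 0.001, 0.513], [-0.55, 0.435, -0.713, 0.341], [0.558, -0.443, -0.702, 0.75], [0.0, 0.0, 0.0, 1.0]]
top [[430.03369843966817, 0.0, 318.42241435973216], [0.0, 430.03369843966817, 198.8546007417624], [0.0, 0.0, 1.0]] [[-0.009, -1.0, -0.021, 0.203], [-0.998, 0.01, -0.055, 0.6], [0.055, 0.021, -0.998, 1.097], [0.0, 0.0, 0.0, 1.0]]
{'time_s': 0.1, 'joint_pos': array([-1.28603272e+00,  2.87124634e-01,  1.57807129e+00, -2.16969943e-05,
        1.27861887e+00, -1.50040282e-01]), 'joint_velocities': array([ 9.16791425e-04, -8.34719692e-04, -2.58788185e-03, -1.08080898e-03,
       -1.14576831e-03, -6.20354029e-06]), 'joint_torque': array([ 1.59077466e-03, -4.07293439e+01, -2.93699312e+01, -1.06765951e-04,
        3.40567443e-03,  9.84590649e-07]), 'position': array([ 0.28415425, -0.61159591,  0.23003177]), 'tool_rot': array([[ 9.06950126e-01,  4.21237527e-01, -6.44206865e-04],
       [ 4.21237905e-01, -9.06947686e-01,  2.12680996e-03],
       [ 3.11630241e-04, -2.20027491e-03, -9.99997531e-01]]), 'force': array([ 0.78444163,  0.35090318, -0.98810823]), 'wrist_torque': array([ 0.00786569,  0.00971885, -0.01159997]), 'grip_force': 0.0, 'finger_gap': 0.9959928266100423}
```

View pics/scene0.png

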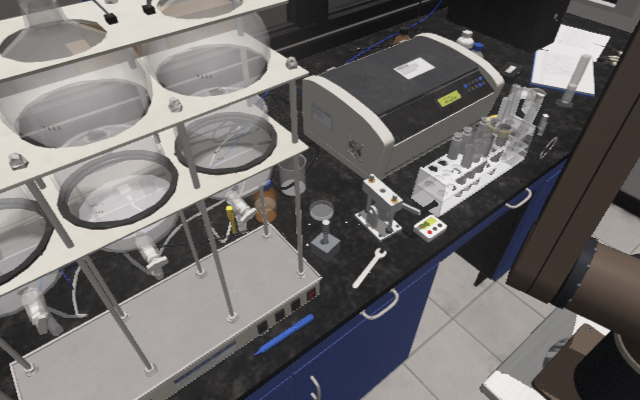

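View pics/top0.png

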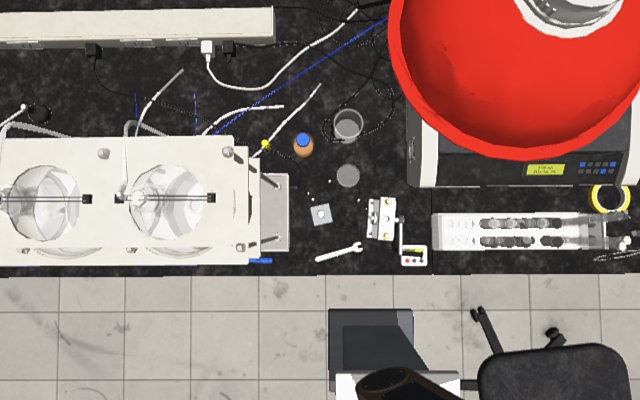

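The scene shows the lift at about (380,208), the grey stand with a pin at (324,240), and a yellow object at (231,220). In the top view the stand is at (320,214), the lift at (381,218) and the yellow object at (265,145). Both are small, so I'm taking close crops.

Run:
```python
import cv2
a=cv2.imread("pics/scene0.png")[160:280,300:460];cv2.imwrite("pics/sc.png",cv2.resize(a,None,fx=5,fy=5,interpolation=cv2.INTER_CUBIC))
a=cv2.imread("pics/top0.png")[185:275,300:435];cv2.imwrite("pics/tc.png",cv2.resize(a,None,fx=5.9,fy=5.9,interpolation=cv2.INTER_CUBIC))
```

```text
(no output)
```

View pics/sc.png

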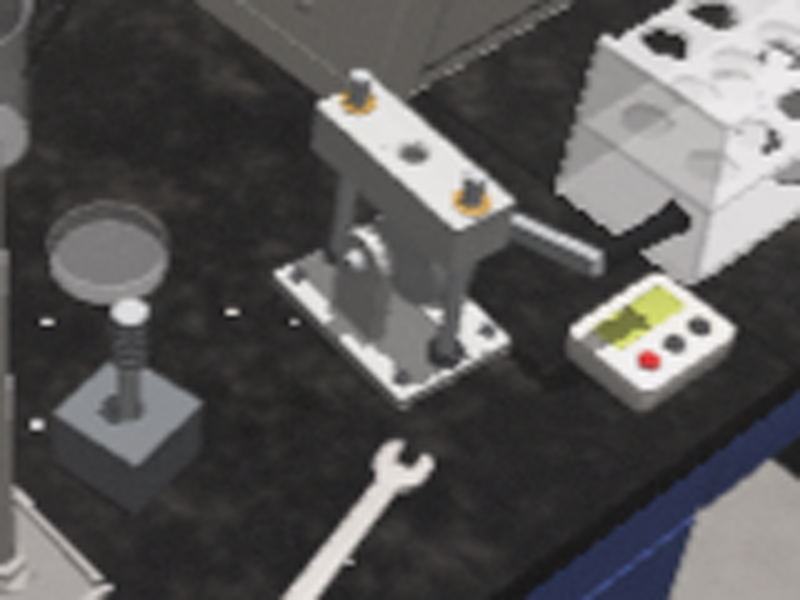

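View pics/tc.png

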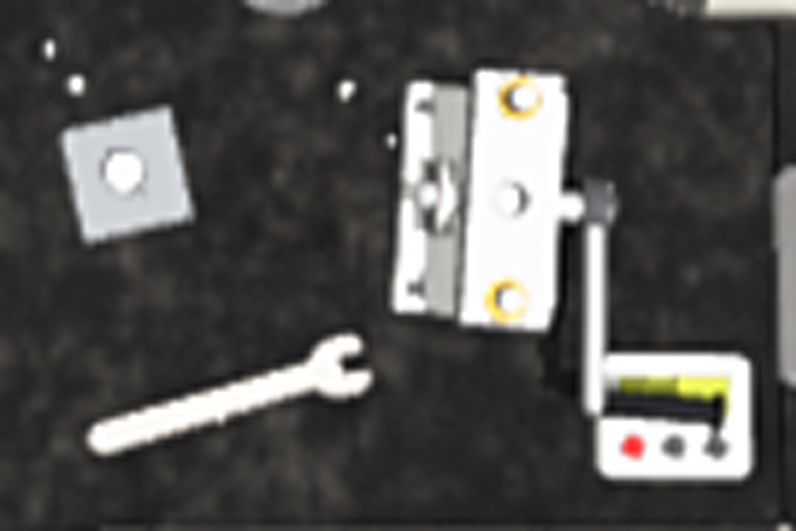

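Crops: the steel pin's head top is at scene crop (130,312) / top crop (125,172). The stage opening is at (413,152) / (513,200). Post tops are at (360,78),(474,185) / (521,97),(510,299). The black handle runs over the timer in the top crop, from (600,403) to (722,405).

Pin candidates:
- **Pin in the grey stand:** scene (326,222), steel with a ribbed head.
- **Yellow pin-like object:** scene (231,220), not steel.
- **Test tubes:** scene (455,150).

I choose the steel pin in the stand, which the crop confirms.

```bash
cat > h.py <<'E'
import numpy as np
def ray(n,px):
    d=np.load(f"{n}.npz");M=d["world_to_cam"];R,t=M[:3,:3],M[:3,3]
    v=R.T@np.linalg.solve(d["K"],[px[0],px[1],1.]);return -R.T@t,v/np.linalg.norm(v)
def onz(n,px,z):
    c,v=ray(n,px);return c+v*(z-c[2])/v[2]
def tri(a,b):
    A=np.zeros((3,3));y=np.zeros(3)
    for n,p in(("scene",a),("top",b)):
        c,v=ray(n,p);P=np.eye(3)-np.outer(v,v);A+=P;y+=P@c
    return np.linalg.solve(A,y)
S=lambda x,y:((x+.5)/5-.5+300,(y+.5)/5-.5+160)
T=lambda x,y:((x+.5)/5.9-.5+300,(y+.5)/5.9-.5+185)
E
python3 - <<'E'
from h import *
np.set_printoptions(precision=4,suppress=True)
import cv2
for k,s,t,z in[("pin",(130,312),(125,172),.1),("hole",(413,152),(513,200),.1125),("postF",(360,78),(521,97),.13),("postN",(474,185),(510,299),.13)]:
    print(k,onz("scene",S(*s),z),onz("top",T(*t),z),tri(S(*s),T(*t)))
for k,t,z in[("armend",(595,412),.084),("h0",(605,403),.084),("h1",(722,405),.084),("stand",(128,174),.035)]: print(k,onz("top",T(*t),z))
# stage top corners & stand corners in top
for c in[(475,70),(567,75),(550,330),(462,322)]: print("st",onz("top",T(*c),.1125))
# local centroids
im=np.load("top.npz")["img"][185:275,300:435]
hsv=cv2.cvtColor(im,cv2.COLOR_BGR2HSV)
m=cv2.inRange(hsv,(8,80,60),(28,255,255))
n,_,st,ce=cv2.connectedComponentsWithStats(m);print(st,ce+[300,185])
E
```

```text
pin [0.5583 0.1917 0.1   ] [0.5613 0.1903 0.1   ] [0.561  0.19   0.0965]
hole [0.5461 0.0361 0.1125] [0.5484 0.0349 0.1125] [0.5481 0.0343 0.11  ]
postF [0.5846 0.0348 0.13  ] [0.5888 0.0335 0.13  ] [0.5882 0.0322 0.1261]
postN [0.5024 0.0447 0.13  ] [0.5094 0.0392 0.13  ] [0.5087 0.0375 0.1209]
armend [ 0.4617 -0.0009  0.084 ]
h0 [ 0.4653 -0.0051  0.084 ]
h1 [ 0.4642 -0.0527  0.084 ]
stand [0.5617 0.19   0.035 ]
st [0.6007 0.0492 0.1125]
st [0.5983 0.0125 0.1125]
st [0.4965 0.0211 0.1125]
st [0.4999 0.0561 0.1125]
[[    0     0   135    90 12111]
 [   85    13     7     7    18]
 [   82    47     6     8    21]] [[366.9405 229.5314]
 [386.9444 201.1667]
 [384.1905 235.6667]]
```

Run:
```python
from h import *
np.set_printoptions(precision=4,suppress=True)
print("base",tri((321,278),(290,250)),"shelf",tri((303,73),(248,262)),"shelf2",tri((303,73),(248,150)))
```

```text
base [0.4737 0.2696 0.0576] shelf [0.4856 0.2918 0.5084] shelf2 [0.6183 0.26   0.4589]
```

Request:
drive_tool([
  {"dz": -9,"rz": -0.12,"hand": 1},
  {"dz": -9,"rz": -0.12},
  {"dz": -9,"rz": -0.12},
  {"dz": -9,"rz": -0.12},
  {"dz": -9,"rz": -0.12},
  {"dz": -9,"rz": -0.12},
  {"dz": -9,"rz": -0.12},
  {"dz": -9,"rz": -0.12},
])

```text
invalid input
```

Request:
drive_tool([
  {"rx": 0,"ry": 0,"rz": -0.12,"dx": 0,"dy": 0,"dz": -9,"hand": 1},
  {"rx": 0,"ry": 0,"rz": -0.12,"dx": 0,"dy": 0,"dz": -9,"hand": 1},
  {"rx": 0,"ry": 0,"rz": -0.12,"dx": 0,"dy": 0,"dz": -9,"hand": 1},
  {"rx": 0,"ry": 0,"rz": -0.12,"dx": 0,"dy": 0,"dz": -9,"hand": 1},
  {"rx": 0,"ry": 0,"rz": -0.12,"dx": 0,"dy": 0,"dz": -9,"hand": 1},
  {"rx": 0,"ry": 0,"rz": -0.12,"dx": 0,"dy": 0,"dz": -9,"hand": 1},
  {"rx": 0,"ry": 0,"rz": -0.12,"dx": 0,"dy": 0,"dz": -9,"hand": 1},
  {"rx": 0,"ry": 0,"rz": -0.12,"dx": 0,"dy": 0,"dz": -9,"hand": 1},
], squeeze=40)

```text
time_s: 0.77
position: [0.2843, -0.6118, 0.3029]
tool_rot: [[0.169, 0.986, -0.0], [0.986, -0.169, 0.001], [0.001, -0.001, -1.0]]
force: [0.5, -0.3, -0.0]
finger_gap: 0.996
grip_force: 0.0
```

Request:
drive_tool([
  {"rx": 0,"ry": 0,"rz": -0.097,"dx": 0,"dy": 0,"dz": 0,"hand": 1},
  {"rx": 0,"ry": 0,"rz": 0,"dx": 38,"dy": 10,"dz": 0,"hand": 1},
  {"rx": 0,"ry": 0,"rz": 0,"dx": 38,"dy": 10,"dz": 0,"hand": 1},
  {"rx": 0,"ry": 0,"rz": 0,"dx": 38,"dy": 10,"dz": 0,"hand": 1},
  {"rx": 0,"ry": 0,"rz": 0,"dx": 38,"dy": 10,"dz": 0,"hand": 1},
  {"rx": 0,"ry": 0,"rz": 0,"dx": 38,"dy": 10,"dz": 0,"hand": 1},
  {"rx": 0,"ry": 0,"rz": 0,"dx": 38,"dy": 10,"dz": 0,"hand": 1},
  {"rx": 0,"ry": 0,"rz": 0,"dx": 38,"dy": 10,"dz": 0,"hand": 1},
])

```text
time_s: 1.43
position: [0.3752, -0.3504, 0.3027]
tool_rot: [[0.079, 0.997, -0.0], [0.997, -0.079, 0.001], [0.001, -0.001, -1.0]]
force: [1.2, -0.2, -0.1]
finger_gap: 1.0
grip_force: 0.0
```

Request:
drive_tool([
  {"rx": 0,"ry": 0,"rz": 0,"dx": 38,"dy": 10,"dz": 0,"hand": 1},
  {"rx": 0,"ry": 0,"rz": 0,"dx": 38,"dy": 10,"dz": 0,"hand": 1},
  {"rx": 0,"ry": 0,"rz": 0,"dx": 38,"dy": 10,"dz": 0,"hand": 1},
  {"rx": 0,"ry": 0,"rz": 0,"dx": 38,"dy": 10,"dz": 0,"hand": 1},
  {"rx": 0,"ry": 0,"rz": 0,"dx": 38,"dy": 10,"dz": 0,"hand": 1},
  {"rx": 0,"ry": 0,"rz": 0,"dx": 38,"dy": 10,"dz": 0,"hand": 1},
  {"rx": 0,"ry": 0,"rz": 0,"dx": 38,"dy": 10,"dz": 0,"hand": 1},
  {"rx": 0,"ry": 0,"rz": 0,"dx": 38,"dy": 10,"dz": 0,"hand": 1},
])

```text
time_s: 2.1
position: [0.4788, -0.0537, 0.303]
tool_rot: [[0.079, 0.997, -0.0], [0.997, -0.079, 0.0], [0.0, -0.0, -1.0]]
force: [0.8, -0.4, -0.5]
finger_gap: 1.002
grip_force: 0.0
```

Request:
drive_tool([
  {"rx": 0,"ry": 0,"rz": 0,"dx": 35,"dy": 9,"dz": 0,"hand": 1},
  {"rx": 0,"ry": 0,"rz": 0,"dx": 35,"dy": 9,"dz": 0,"hand": 1},
  {"rx": 0,"ry": 0,"rz": 0,"dx": 35,"dy": 9,"dz": 0,"hand": 1},
  {"rx": 0,"ry": 0,"rz": 0,"dx": 35,"dy": 9,"dz": 0,"hand": 1},
  {"rx": 0,"ry": 0,"rz": 0,"dx": 35,"dy": 9,"dz": 20,"hand": 1},
  {"rx": 0,"ry": 0,"rz": 0,"dx": 35,"dy": 9,"dz": 30,"hand": 1},
  {"rx": 0,"ry": 0,"rz": 0,"dx": 35,"dy": 8,"dz": 30,"hand": 1},
  {"rx": 0,"ry": 0,"rz": 0,"dx": 4.5,"dy": 0.7,"dz": 30,"hand": 1},
])

```text
time_s: 2.77
position: [0.5594, 0.1846, 0.1993]
tool_rot: [[0.075, 0.997, 0.002], [0.997, -0.075, 0.002], [0.002, 0.002, -1.0]]
force: [-0.7, -1.3, -0.2]
finger_gap: 1.001
grip_force: 0.0
```

Run:
```python
from plant import *
import cv2,numpy as np
s=snapshot("scene")["img"];t=snapshot("top")["img"]
a=cv2.resize(s[150:270,260:400],None,fx=2.85,fy=2.85,interpolation=cv2.INTER_CUBIC)
b=cv2.resize(t[150:270,250:390],None,fx=2.85,fy=2.85,interpolation=cv2.INTER_CUBIC)
cv2.imwrite("pics/p1.png",np.hstack([a,b]))
print(get_state()["position"])
```

```text
[0.55448846 0.1812949  0.19288013]
```

View pics/p1.png

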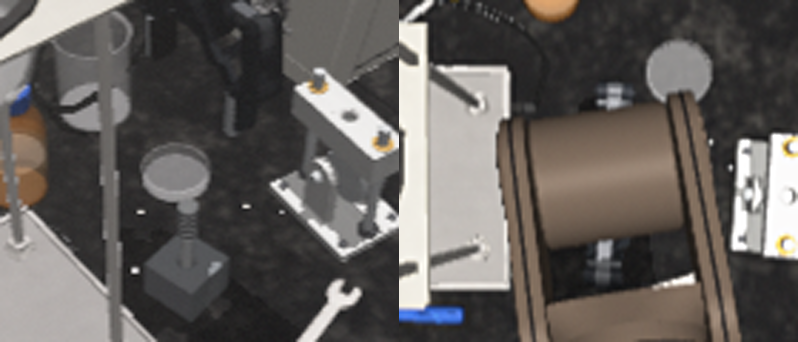

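The left crop shows the pin standing clear, head top at (188,205), with the gripper fingers above it. The right crop shows the brown wrist close to the rack edge at x≈500. The TCP has drifted from its target, so I'm checking the force.

Run:
```python
from plant import *
s=get_state()
for k in("time_s","position","force","wrist_torque","joint_pos","joint_velocities","joint_torque"):print(k,s[k].round(4) if hasattr(s[k],'round') else s[k])
```

```text
time_s 2.8667
position [0.5545 0.1813 0.1929]
force [-0.2893 -0.6083 -1.4356]
wrist_torque [0.0382 0.0555 0.0364]
joint_pos [ 0.1422  0.1282  1.8342 -0.      1.1927  0.2185]
joint_velocities [-0.0386 -0.0653 -0.0559 -0.012   0.0481 -0.012 ]
joint_torque [  0.6359 -34.9432 -30.7396   0.0661  -0.3106   0.0395]
```

Request:
drive_tool([
  {"rx": 0,"ry": 0,"rz": 0,"dx": 0,"dy": 0,"dz": 0,"hand": 1},
])

```text
time_s: 2.95
position: [0.5574, 0.1802, 0.1985]
tool_rot: [[0.078, 0.997, -0.004], [0.997, -0.078, -0.001], [-0.001, -0.004, -1.0]]
force: [0.1, -0.6, -0.0]
finger_gap: 0.999
grip_force: 0.0
```

Request:
drive_tool([
  {"rx": 0,"ry": 0,"rz": 0,"dx": 0,"dy": 0,"dz": 0,"hand": 1},
  {"rx": 0,"ry": 0,"rz": 0,"dx": 0,"dy": 0,"dz": 0,"hand": 1},
  {"rx": 0,"ry": 0,"rz": 0,"dx": 0,"dy": 0,"dz": 0,"hand": 1},
])

```text
time_s: 3.2
position: [0.5598, 0.1796, 0.2027]
tool_rot: [[0.08, 0.997, 0.004], [0.997, -0.08, 0.001], [0.001, 0.004, -1.0]]
force: [0.6, -0.6, -0.1]
finger_gap: 0.999
grip_force: 0.0
```

```bash
cat > st.py <<'E'
from plant import *
s=get_state()
for k in("time_s","position","force","wrist_torque","joint_pos","joint_velocities","joint_torque","finger_gap","grip_force"):print(k,s[k].round(4) if hasattr(s[k],'round') else s[k])
E
python3 st.py
```

```text
time_s 3.2
position [0.5598 0.1796 0.2027]
force [ 0.5599 -0.6235 -0.0929]
wrist_torque [-0.0182  0.0095 -0.0803]
joint_pos [ 1.3800e-01  1.1910e-01  1.8254e+00 -1.0000e-04  1.1928e+00  2.1850e-01]
joint_velocities [ 0.0014  0.0013  0.0071 -0.0006  0.0004  0.0013]
joint_torque [ 9.24000e-02 -3.27969e+01 -2.81729e+01  3.00000e-03 -4.20000e-03
 -7.00000e-04]
finger_gap 0.9987304992317959
grip_force 0.0
```

Request:
drive_tool([
  {"rx": 0,"ry": 0,"rz": 0,"dx": 10.5,"dy": 0,"dz": 15,"hand": 1},
  {"rx": 0,"ry": 0,"rz": 0,"dx": 0,"dy": -0.5,"dz": 30,"hand": 1},
  {"rx": 0,"ry": 0,"rz": 0,"dx": 0,"dy": 0,"dz": 30,"hand": 1},
  {"rx": 0,"ry": 0,"rz": 0,"dx": 0,"dy": 0,"dz": 25,"hand": 1},
  {"rx": 0,"ry": 0,"rz": 0,"dx": 0,"dy": 0,"dz": 20,"hand": 1},
  {"rx": 0,"ry": 0,"rz": 0,"dx": 0,"dy": 0,"dz": 18,"hand": 1},
  {"rx": 0,"ry": 0,"rz": 0,"dx": 0,"dy": 0,"dz": 0,"hand": 1},
  {"rx": 0,"ry": 0,"rz": 0,"dx": 0,"dy": 0,"dz": 0,"hand": 1},
])

```text
time_s: 3.87
position: [0.559, 0.1904, 0.0624]
tool_rot: [[0.08, 0.997, -0.0], [0.997, -0.08, -0.0], [-0.0, -0.0, -1.0]]
force: [0.9, -1.0, 0.5]
finger_gap: 0.998
grip_force: 0.0
```

Request:
drive_tool([
  {"rx": 0,"ry": 0,"rz": 0,"dx": 0,"dy": 0,"dz": 0,"hand": -1},
  {"rx": 0,"ry": 0,"rz": 0,"dx": 0,"dy": 0,"dz": 0,"hand": -1},
  {"rx": 0,"ry": 0,"rz": 0,"dx": 0,"dy": 0,"dz": 0,"hand": -1},
  {"rx": 0,"ry": 0,"rz": 0,"dx": 0,"dy": 0,"dz": 0,"hand": -1},
  {"rx": 0,"ry": 0,"rz": 0,"dx": 0,"dy": 0,"dz": 0,"hand": -1},
  {"rx": 0,"ry": 0,"rz": 0,"dx": 0,"dy": 0,"dz": 0,"hand": -1},
  {"rx": 0,"ry": 0,"rz": 0,"dx": 0,"dy": 0,"dz": 0,"hand": -1},
  {"rx": 0,"ry": 0,"rz": 0,"dx": 0,"dy": 0,"dz": 0,"hand": -1},
])

```text
time_s: 4.53
position: [0.5594, 0.191, 0.0626]
tool_rot: [[0.079, 0.997, 0.001], [0.997, -0.079, 0.0], [0.0, 0.001, -1.0]]
force: [0.2, 0.0, 3.0]
finger_gap: 0.177
grip_force: 38.8
```

Request:
drive_tool([
  {"rx": 0,"ry": 0,"rz": 0,"dx": 0,"dy": 0,"dz": -8,"hand": -1},
  {"rx": 0,"ry": 0,"rz": 0,"dx": 0,"dy": 0,"dz": -12,"hand": -1},
  {"rx": 0,"ry": 0,"rz": 0,"dx": 0,"dy": 0,"dz": -20,"hand": -1},
  {"rx": 0,"ry": 0,"rz": 0,"dx": 0,"dy": 0,"dz": -25,"hand": -1},
  {"rx": 0,"ry": 0,"rz": 0,"dx": 0,"dy": 0,"dz": -30,"hand": -1},
  {"rx": 0,"ry": 0,"rz": 0,"dx": 0,"dy": 0,"dz": -25,"hand": -1},
  {"rx": 0,"ry": 0,"rz": 0,"dx": 0,"dy": 0,"dz": -10,"hand": -1},
  {"rx": 0,"ry": 0,"rz": 0,"dx": 0,"dy": 0,"dz": -7,"hand": -1},
])

```text
time_s: 5.2
position: [0.5595, 0.191, 0.2018]
tool_rot: [[0.079, 0.997, 0.003], [0.997, -0.079, 0.001], [0.001, 0.003, -1.0]]
force: [-0.3, -0.1, -1.0]
finger_gap: 0.174
grip_force: 39.3
```

Request:
drive_tool([
  {"rx": 0,"ry": 0,"rz": 0,"dx": 0,"dy": 0,"dz": 0,"hand": -1},
  {"rx": 0,"ry": 0,"rz": 0,"dx": 0,"dy": 0,"dz": 0,"hand": -1},
])

```text
time_s: 5.37
position: [0.558, 0.1908, 0.1978]
tool_rot: [[0.079, 0.997, -0.002], [0.997, -0.079, -0.0], [-0.0, -0.002, -1.0]]
force: [0.4, -0.1, -0.1]
finger_gap: 0.17
grip_force: 39.3
```

Request:
drive_tool([
  {"rx": 0,"ry": 0,"rz": 0,"dx": -20,"dy": 0,"dz": 0,"hand": -1},
  {"rx": 0,"ry": 0,"rz": 0,"dx": -35,"dy": 0,"dz": 0,"hand": -1},
  {"rx": 0,"ry": 0,"rz": 0,"dx": -38,"dy": 0,"dz": 0,"hand": -1},
  {"rx": 0,"ry": 0,"rz": 0,"dx": -30,"dy": 0.5,"dz": 0,"hand": -1},
  {"rx": 0,"ry": 0,"rz": 0,"dx": -20,"dy": 0.5,"dz": 0,"hand": -1},
  {"rx": 0,"ry": 0,"rz": 0,"dx": -10,"dy": 0,"dz": 9,"hand": -1},
  {"rx": 0,"ry": 0,"rz": 0,"dx": -2.7,"dy": 0,"dz": 9,"hand": -1},
  {"rx": 0,"ry": 0,"rz": 0,"dx": 0,"dy": 0,"dz": 6,"hand": -1},
])

```text
time_s: 6.03
position: [0.5461, 0.0356, 0.1718]
tool_rot: [[0.08, 0.997, -0.004], [0.997, -0.08, 0.001], [0.001, -0.005, -1.0]]
force: [0.2, -0.3, -1.0]
finger_gap: 0.174
grip_force: 39.3
```

Request:
drive_tool([
  {"rx": 0,"ry": 0,"rz": 0,"dx": 0,"dy": 0,"dz": 0,"hand": -1},
  {"rx": 0,"ry": 0,"rz": 0,"dx": 0,"dy": 0,"dz": 0,"hand": -1},
  {"rx": 0,"ry": 0,"rz": 0,"dx": 0,"dy": 0,"dz": 0,"hand": -1},
  {"rx": 0,"ry": 0,"rz": 0,"dx": 0,"dy": 0,"dz": 0,"hand": -1},
])

```text
time_s: 6.37
position: [0.5479, 0.0365, 0.1754]
tool_rot: [[0.078, 0.997, 0.001], [0.997, -0.078, 0.0], [0.0, 0.001, -1.0]]
force: [0.5, -0.1, 0.0]
finger_gap: 0.173
grip_force: 39.3
```

Run:
```python
from plant import *
import cv2,numpy as np
s=snapshot("scene")["img"];t=snapshot("top")["img"]
a=cv2.resize(s[165:225,350:420],None,fx=8,fy=8,interpolation=cv2.INTER_CUBIC)
b=cv2.resize(t[180:260,350:400],None,fx=4.5,fy=6,interpolation=cv2.INTER_CUBIC)
cv2.imwrite("pics/p2.png",np.hstack([a,b]))
print(get_state()["position"],get_state()["force"])
```

```text
[0.54797111 0.03617602 0.17555097] [ 0.56722449  0.81831392 -1.90100732]
```

View pics/p2.png

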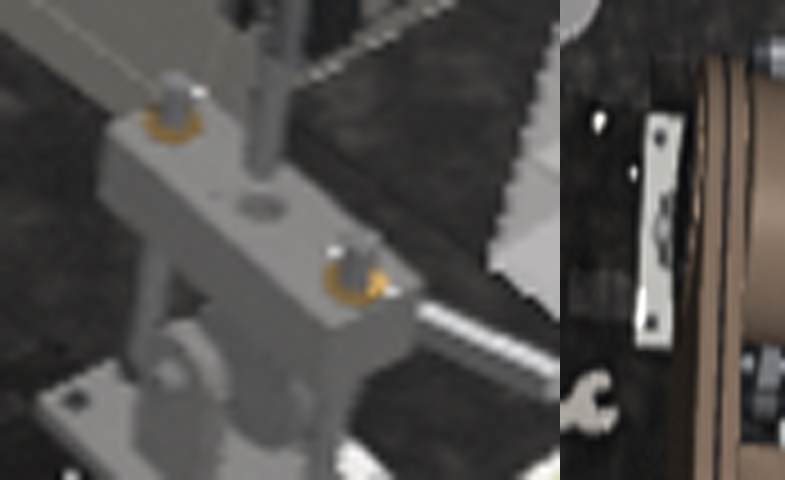

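The left crop shows the pin tip's lower edge at (262,178), directly above the opening at (262,207). The gap fits a tip about 10 mm above the mouth, so it's aligned and I'm lowering it.

Request:
drive_tool([
  {"rx": 0,"ry": 0,"rz": 0,"dx": 0,"dy": 0,"dz": 4,"hand": -1},
  {"rx": 0,"ry": 0,"rz": 0,"dx": 0,"dy": 0,"dz": 4,"hand": -1},
  {"rx": 0,"ry": 0,"rz": 0,"dx": 0,"dy": 0,"dz": 3,"hand": -1},
  {"rx": 0,"ry": 0,"rz": 0,"dx": 0,"dy": 0,"dz": 3,"hand": -1},
  {"rx": 0,"ry": 0,"rz": 0,"dx": 0,"dy": 0,"dz": 2,"hand": -1},
  {"rx": 0,"ry": 0,"rz": 0,"dx": 0,"dy": 0,"dz": 2,"hand": -1},
  {"rx": 0,"ry": 0,"rz": 0,"dx": 0,"dy": 0,"dz": 0,"hand": -1},
  {"rx": 0,"ry": 0,"rz": 0,"dx": 0,"dy": 0,"dz": 0,"hand": -1},
])

```text
time_s: 7.13
position: [0.5475, 0.0356, 0.1568]
tool_rot: [[0.079, 0.997, -0.0], [0.997, -0.079, 0.0], [0.0, -0.0, -1.0]]
force: [-0.4, 0.5, -0.7]
finger_gap: 0.175
grip_force: 39.3
```

Tip at about 104 mm, 8 mm inside with no force. Continuing.

Request:
drive_tool([
  {"rx": 0,"ry": 0,"rz": 0,"dx": 0,"dy": 0,"dz": 3,"hand": -1},
  {"rx": 0,"ry": 0,"rz": 0,"dx": 0,"dy": 0,"dz": 3,"hand": -1},
  {"rx": 0,"ry": 0,"rz": 0,"dx": 0,"dy": 0,"dz": 3,"hand": -1},
  {"rx": 0,"ry": 0,"rz": 0,"dx": 0,"dy": 0,"dz": 2,"hand": -1},
  {"rx": 0,"ry": 0,"rz": 0,"dx": 0,"dy": 0,"dz": 1.5,"hand": -1},
  {"rx": 0,"ry": 0,"rz": 0,"dx": 0,"dy": 0,"dz": 0,"hand": -1},
  {"rx": 0,"ry": 0,"rz": 0,"dx": 0,"dy": 0,"dz": 0,"hand": -1},
  {"rx": 0,"ry": 0,"rz": 0,"dx": 0,"dy": 0,"dz": 0,"hand": -1},
])

```text
time_s: 7.8
position: [0.5477, 0.0356, 0.1446]
tool_rot: [[0.079, 0.997, 0.0], [0.997, -0.079, -0.0], [0.0, 0.0, -1.0]]
force: [0.2, 0.4, -0.8]
finger_gap: 0.171
grip_force: 39.3
```

Request:
drive_tool([
  {"rx": 0,"ry": 0,"rz": 0,"dx": 0,"dy": 0,"dz": 1,"hand": -1},
  {"rx": 0,"ry": 0,"rz": 0,"dx": 0,"dy": 0,"dz": 0.5,"hand": -1},
  {"rx": 0,"ry": 0,"rz": 0,"dx": 0,"dy": 0,"dz": 0,"hand": -1},
  {"rx": 0,"ry": 0,"rz": 0,"dx": 0,"dy": 0,"dz": 0,"hand": -1},
])

```text
time_s: 8.13
position: [0.5477, 0.0356, 0.1431]
tool_rot: [[0.079, 0.997, 0.0], [0.997, -0.079, -0.0], [-0.0, 0.0, -1.0]]
force: [0.6, 0.3, 0.4]
finger_gap: 0.175
grip_force: 39.3
```

Request:
drive_tool([
  {"rx": 0,"ry": 0,"rz": 0,"dx": 0,"dy": 0,"dz": 0,"hand": 1},
  {"rx": 0,"ry": 0,"rz": 0,"dx": 0,"dy": 0,"dz": 0,"hand": 1},
  {"rx": 0,"ry": 0,"rz": 0,"dx": 0,"dy": 0,"dz": 0,"hand": 1},
  {"rx": 0,"ry": 0,"rz": 0,"dx": 0,"dy": 0,"dz": 0,"hand": 1},
  {"rx": 0,"ry": 0,"rz": 0,"dx": 0,"dy": 0,"dz": 0,"hand": 1},
  {"rx": 0,"ry": 0,"rz": 0,"dx": 0,"dy": 0,"dz": 0,"hand": 1},
  {"rx": 0,"ry": 0,"rz": 0,"dx": 0,"dy": 0,"dz": 0,"hand": 1},
  {"rx": 0,"ry": 0,"rz": 0,"dx": 0,"dy": 0,"dz": 0,"hand": 1},
])

```text
time_s: 8.8
position: [0.5476, 0.0356, 0.143]
tool_rot: [[0.079, 0.997, -0.0], [0.997, -0.079, 0.0], [0.0, -0.0, -1.0]]
force: [0.3, 0.3, -0.4]
finger_gap: 0.995
grip_force: 0.0
```

Request:
drive_tool([
  {"rx": 0,"ry": 0,"rz": 0,"dx": 0,"dy": 0,"dz": -10,"hand": 1},
  {"rx": 0,"ry": 0,"rz": 0,"dx": 0,"dy": 0,"dz": -20,"hand": 1},
  {"rx": 0,"ry": 0,"rz": 0,"dx": 0,"dy": 0,"dz": -20,"hand": 1},
  {"rx": 0,"ry": 0,"rz": 0,"dx": 0,"dy": 0,"dz": -20,"hand": 1},
  {"rx": 0,"ry": 0,"rz": 0,"dx": 0,"dy": 0,"dz": -15,"hand": 1},
  {"rx": 0,"ry": 0,"rz": 0,"dx": 0,"dy": 0,"dz": -5,"hand": 1},
  {"rx": 0,"ry": 0,"rz": 0,"dx": 0,"dy": 0,"dz": 0,"hand": 1},
  {"rx": 0,"ry": 0,"rz": 0,"dx": 0,"dy": 0,"dz": 0,"hand": 1},
])

```text
time_s: 9.47
position: [0.5474, 0.0356, 0.2328]
tool_rot: [[0.079, 0.997, -0.0], [0.997, -0.079, 0.0], [0.0, -0.0, -1.0]]
force: [0.5, -0.7, -1.2]
finger_gap: 1.002
grip_force: 0.0
```

Run:
```python
from plant import *
import cv2,numpy as np
s=snapshot("scene")["img"]
cv2.imwrite("pics/p3.png",cv2.resize(s[150:250,330:460],None,fx=6,fy=6,interpolation=cv2.INTER_CUBIC))
```

```text
(no output)
```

View pics/p3.png

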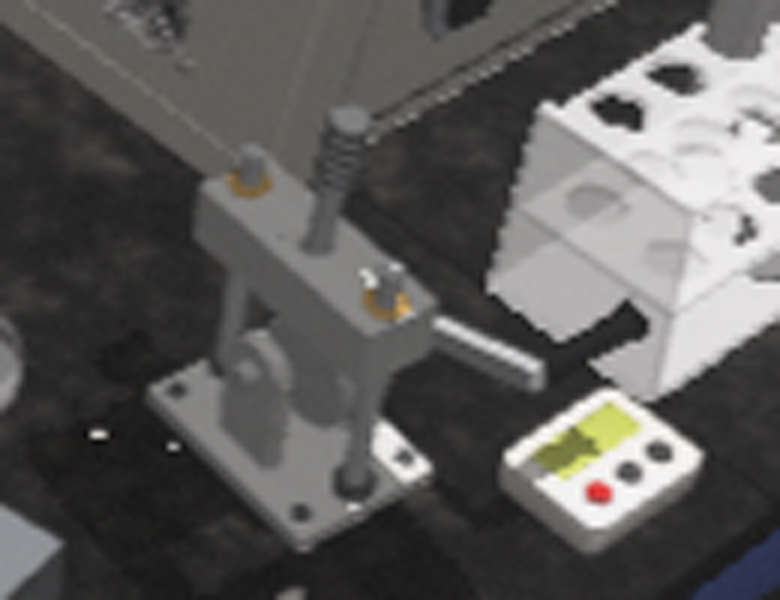

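The pin stands seated in the stage with its head at (340,140) and about 34 mm of shaft showing. The lever's arm end is at (535,375), above the timer. Next I go to the handle.

Request:
drive_tool([
  {"rx": 0,"ry": 0,"rz": 0,"dx": -18,"dy": -20,"dz": 0,"hand": 1},
  {"rx": 0,"ry": 0,"rz": 0,"dx": -25,"dy": -28,"dz": 0,"hand": 1},
  {"rx": 0,"ry": 0,"rz": 0,"dx": -18,"dy": -20,"dz": 0,"hand": 1},
  {"rx": 0,"ry": 0,"rz": 0,"dx": -10,"dy": -10.5,"dz": 15,"hand": 1},
  {"rx": 0,"ry": 0,"rz": 0,"dx": 0,"dy": 0,"dz": 30,"hand": 1},
  {"rx": 0,"ry": 0,"rz": 0,"dx": 0,"dy": 0,"dz": 30,"hand": 1},
  {"rx": 0,"ry": 0,"rz": 0,"dx": 0,"dy": 0,"dz": 20,"hand": 1},
  {"rx": 0,"ry": 0,"rz": 0,"dx": 0,"dy": 0,"dz": 5,"hand": 1},
])

```text
time_s: 10.18
position: [0.4598, -0.0281, 0.1275]
tool_rot: [[0.079, 0.997, -0.01], [0.997, -0.079, 0.003], [0.002, -0.01, -1.0]]
force: [0.1, -0.6, -0.9]
finger_gap: 0.996
grip_force: 0.0
```

Request:
drive_tool([
  {"rx": 0,"ry": 0,"rz": 0,"dx": 0,"dy": 0,"dz": 15,"hand": 1},
  {"rx": 0,"ry": 0,"rz": 0,"dx": 0,"dy": 0,"dz": 15,"hand": 1},
  {"rx": 0,"ry": 0,"rz": 0,"dx": 0,"dy": 0,"dz": 15,"hand": 1},
  {"rx": 0,"ry": 0,"rz": 0,"dx": 0,"dy": 0,"dz": 12,"hand": 1},
  {"rx": 0,"ry": 0,"rz": 0,"dx": 0,"dy": 0,"dz": 8,"hand": 1},
  {"rx": 0,"ry": 0,"rz": 0,"dx": 0,"dy": 0,"dz": 3,"hand": 1},
  {"rx": 0,"ry": 0,"rz": 0,"dx": 0,"dy": 0,"dz": 0,"hand": 1},
  {"rx": 0,"ry": 0,"rz": 0,"dx": 0,"dy": 0,"dz": 0,"hand": 1},
])

```text
time_s: 10.85
position: [0.4642, -0.0291, 0.0655]
tool_rot: [[0.079, 0.997, 0.001], [0.997, -0.079, -0.0], [-0.0, 0.001, -1.0]]
force: [-0.6, 0.2, 0.6]
finger_gap: 0.998
grip_force: 0.0
```

```bash
python3 - <<'E'
from plant import *
import cv2,numpy as np
s=snapshot("scene")["img"]
cv2.imwrite("pics/p4.png",cv2.resize(s[130:250,350:480],None,fx=5,fy=5,interpolation=cv2.INTER_CUBIC))
E
python3 st.py
```

```text
time_s 10.9
position [ 0.4644 -0.0291  0.0658]
force [ 0.703  -0.4053  0.3728]
wrist_torque [-0.0063  0.0227 -0.0203]
joint_pos [-0.2812  0.0334  2.1988  0.      0.9078 -0.2023]
joint_velocities [-0.0018 -0.0053 -0.003   0.0003 -0.0012 -0.001 ]
joint_torque [ 4.70000e-03 -2.46959e+01 -2.34049e+01 -2.00000e-04  9.30000e-03
  0.00000e+00]
finger_gap 0.9993340344341547
grip_force 0.0
```

View pics/p4.png

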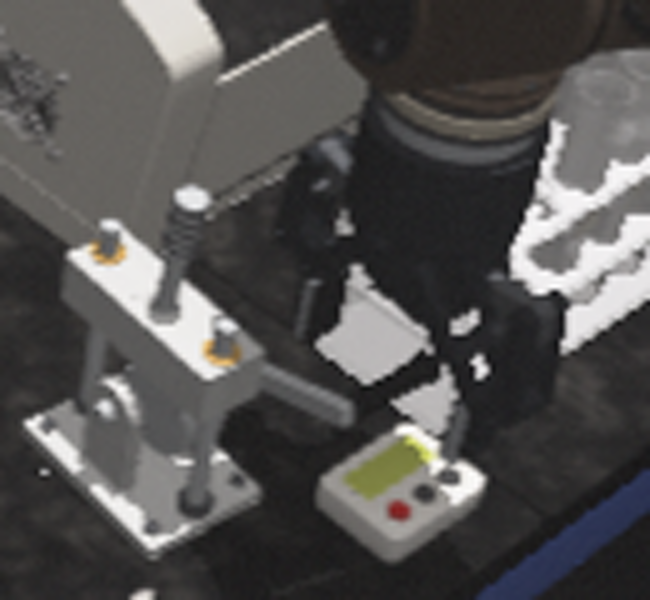

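The crop shows the fingers straddling the handle, which extends from the arm end at (345,412) between fingers at (310,310) and (460,430). Closing now.

Request:
drive_tool([
  {"rx": 0,"ry": 0,"rz": 0,"dx": 0,"dy": 0,"dz": 0,"hand": -1},
  {"rx": 0,"ry": 0,"rz": 0,"dx": 0,"dy": 0,"dz": 0,"hand": -1},
  {"rx": 0,"ry": 0,"rz": 0,"dx": 0,"dy": 0,"dz": 0,"hand": -1},
  {"rx": 0,"ry": 0,"rz": 0,"dx": 0,"dy": 0,"dz": 0,"hand": -1},
  {"rx": 0,"ry": 0,"rz": 0,"dx": 0,"dy": 0,"dz": 0,"hand": -1},
  {"rx": 0,"ry": 0,"rz": 0,"dx": 0,"dy": 0,"dz": 0,"hand": -1},
  {"rx": 0,"ry": 0,"rz": 0,"dx": 0,"dy": 0,"dz": 0,"hand": -1},
  {"rx": 0,"ry": 0,"rz": 0,"dx": 0,"dy": 0,"dz": 0,"hand": -1},
], squeeze=40)

```text
time_s: 11.57
position: [0.462, -0.0289, 0.0648]
tool_rot: [[0.078, 0.997, -0.006], [0.997, -0.078, 0.0], [-0.0, -0.006, -1.0]]
force: [-5.4, 0.7, 4.2]
finger_gap: 0.139
grip_force: 38.9
```

Run:
```python
import numpy as np
a=np.linspace(1.22,0,17);p=np.c_[-85*np.sin(a),85*np.cos(a)]
print(np.diff(p,axis=0).round(1).tolist())
```

```text
[[2.5, 6.0], [2.9, 5.8], [3.3, 5.6], [3.8, 5.3], [4.1, 5.0], [4.5, 4.7], [4.9, 4.3], [5.2, 3.9], [5.4, 3.5], [5.7, 3.1], [5.9, 2.6], [6.1, 2.2], [6.3, 1.7], [6.4, 1.2], [6.4, 0.7], [6.5, 0.2]]
```

Request:
drive_tool([
  {"rx": 0,"ry": 0,"rz": 0,"dx": 0,"dy": 1.0,"dz": -6.0,"hand": -1},
  {"rx": 0,"ry": 0,"rz": 0,"dx": 0,"dy": 2.5,"dz": -5.8,"hand": -1},
  {"rx": 0,"ry": 0,"rz": 0,"dx": 0,"dy": 3.3,"dz": -5.6,"hand": -1},
  {"rx": 0,"ry": 0,"rz": 0,"dx": 0,"dy": 3.8,"dz": -5.3,"hand": -1},
  {"rx": 0,"ry": 0,"rz": 0,"dx": 0,"dy": 4.1,"dz": -5.0,"hand": -1},
  {"rx": 0,"ry": 0,"rz": 0,"dx": 0,"dy": 4.5,"dz": -4.7,"hand": -1},
  {"rx": 0,"ry": 0,"rz": 0,"dx": 0,"dy": 4.9,"dz": -4.3,"hand": -1},
  {"rx": 0,"ry": 0,"rz": 0,"dx": 0,"dy": 0,"dz": 0,"hand": -1},
])

```text
time_s: 12.23
position: [0.4856, -0.0309, 0.1026]
tool_rot: [[0.078, 0.997, -0.009], [0.997, -0.078, 0.0], [-0.0, -0.009, -1.0]]
force: [-11.0, -1.5, 5.4]
finger_gap: 0.131
grip_force: 39.2
```

Request:
drive_tool([
  {"rx": 0,"ry": 0,"rz": 0,"dx": 0,"dy": 5.2,"dz": -3.9,"hand": -1},
  {"rx": 0,"ry": 0,"rz": 0,"dx": 0,"dy": 5.4,"dz": -3.5,"hand": -1},
  {"rx": 0,"ry": 0,"rz": 0,"dx": 0,"dy": 5.7,"dz": -3.1,"hand": -1},
  {"rx": 0,"ry": 0,"rz": 0,"dx": 0,"dy": 5.9,"dz": -2.6,"hand": -1},
  {"rx": 0,"ry": 0,"rz": 0,"dx": 0,"dy": 6.1,"dz": -2.2,"hand": -1},
  {"rx": 0,"ry": 0,"rz": 0,"dx": 0,"dy": 6.3,"dz": -1.7,"hand": -1},
  {"rx": 0,"ry": 0,"rz": 0,"dx": 0,"dy": 0,"dz": 0,"hand": -1},
  {"rx": 0,"ry": 0,"rz": 0,"dx": 0,"dy": 0,"dz": 0,"hand": -1},
])

```text
time_s: 12.9
position: [0.5234, -0.0341, 0.1228]
tool_rot: [[0.078, 0.997, -0.0], [0.997, -0.078, -0.001], [-0.001, 0.0, -1.0]]
force: [-8.4, 0.1, 11.0]
finger_gap: 0.138
grip_force: 39.9
```

Request:
drive_tool([
  {"rx": 0,"ry": 0,"rz": 0,"dx": 0,"dy": 5,"dz": -1.2,"hand": -1},
  {"rx": 0,"ry": 0,"rz": 0,"dx": 0,"dy": 5,"dz": -0.7,"hand": -1},
  {"rx": 0,"ry": 0,"rz": 0,"dx": 0,"dy": 4.5,"dz": -0.2,"hand": -1},
  {"rx": 0,"ry": 0,"rz": 0,"dx": 0,"dy": 4,"dz": 0,"hand": -1},
  {"rx": 0,"ry": 0,"rz": 0,"dx": 0,"dy": 0,"dz": 0,"hand": -1},
  {"rx": 0,"ry": 0,"rz": 0,"dx": 0,"dy": 0,"dz": 0,"hand": -1},
  {"rx": 0,"ry": 0,"rz": 0,"dx": 0,"dy": 0,"dz": 0,"hand": -1},
  {"rx": 0,"ry": 0,"rz": 0,"dx": 0,"dy": 0,"dz": 0,"hand": -1},
])

```text
time_s: 13.57
position: [0.5418, -0.0355, 0.1239]
tool_rot: [[0.078, 0.997, 0.001], [0.997, -0.078, -0.001], [-0.001, 0.001, -1.0]]
force: [-5.7, -0.7, 6.0]
finger_gap: 0.131
grip_force: 40.3
```

```bash
python3 - <<'E'
from plant import *
import cv2,numpy as np
s=snapshot("scene")
np.savez("scene.npz",**s);s=s["img"]
cv2.imwrite("pics/p5.png",cv2.resize(s[135:235,340:460],None,fx=6,fy=6,interpolation=cv2.INTER_CUBIC))
E
python3 st.py
```

```text
time_s 13.6167
position [ 0.5418 -0.0355  0.1239]
force [-5.4957 -0.5688  4.8202]
wrist_torque [-0.1206  0.9948  0.0609]
joint_pos [-2.5200e-01  1.1250e-01  1.9885e+00 -8.0000e-04  1.0394e+00 -1.7320e-01]
joint_velocities [ 0.0005 -0.0005  0.0003 -0.0006 -0.0013 -0.0008]
joint_torque [ 5.52700e-01 -2.81611e+01 -2.60852e+01  4.38200e-01 -1.31070e+00
  2.29000e-02]
finger_gap 0.13366507956900806
grip_force 40.259281396865845
```

View pics/p5.png

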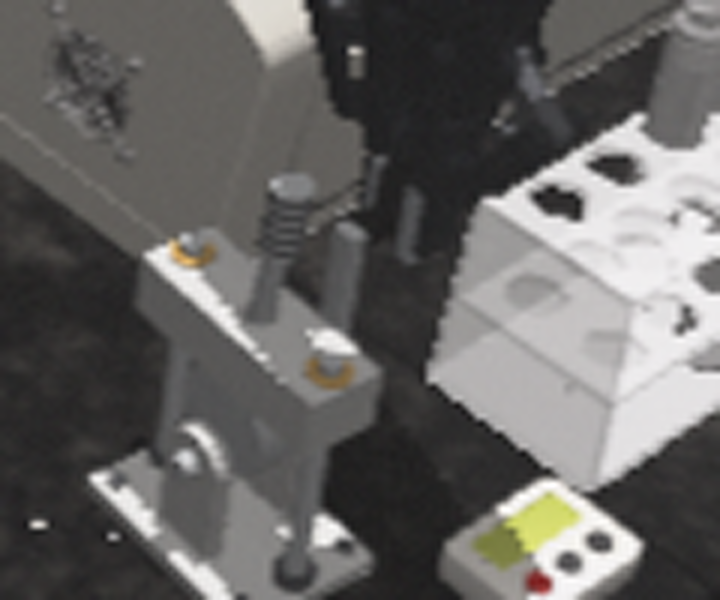

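The stage is raised with the pin in it, head at (290,190). The lever arm stands up at (345,230)–(338,320), held at the handle. Checking the arm's slope in the image against a true vertical.

Run:
```python
import numpy as np,cv2
d=np.load("scene.npz");K,M=d["K"],d["world_to_cam"]
def pr(p):
    q=K@(M[:3,:3]@p+M[:3,3]);u=q[:2]/q[2];return ((u-[340,135]+.5)*6-.5).round(0)
yaw=-.076;R=np.array([[np.cos(yaw),-np.sin(yaw),0],[np.sin(yaw),np.cos(yaw),0],[0,0,1]])
o=np.array([.5461,.0361,0])
for th in(-.1,-.05,0,.05,.1):
    print(th,[[pr(o+R@np.array([r*np.sin(th)+s*np.cos(th),-42,55+r*np.cos(th)-s*np.sin(th)])/1 if 0 else o+R@(np.array([r*np.sin(th)+s*np.cos(th),-38 if 0 else -42,55+r*np.cos(th)-s*np.sin(th)])/1000)).tolist() for s in(-6,6)] for r in(60,75,90)])
g=cv2.cvtColor(d["img"],cv2.COLOR_BGR2GRAY)
for r in range(172,190): print(r,(r-135+.5)*6-.5,g[r,388:404].tolist())
```

```text
-0.1 [[[361.0, 305.0], [340.0, 286.0]], [[369.0, 278.0], [348.0, 259.0]], [[377.0, 251.0], [356.0, 231.0]]]
-0.05 [[[356.0, 300.0], [335.0, 281.0]], [[363.0, 272.0], [342.0, 253.0]], [[369.0, 243.0], [348.0, 224.0]]]
0 [[[351.0, 295.0], [330.0, 277.0]], [[356.0, 265.0], [335.0, 248.0]], [[361.0, 236.0], [340.0, 218.0]]]
0.05 [[[346.0, 290.0], [325.0, 274.0]], [[349.0, 260.0], [328.0, 244.0]], [[353.0, 229.0], [332.0, 213.0]]]
0.1 [[[340.0, 285.0], [319.0, 271.0]], [[343.0, 254.0], [322.0, 239.0]], [[345.0, 222.0], [324.0, 208.0]]]
172 224.5 [89, 88, 74, 89, 97, 80, 64, 63, 110, 126, 112, 75, 41, 36, 36, 33]
173 230.5 [60, 63, 64, 116, 104, 62, 58, 68, 101, 122, 128, 127, 92, 42, 33, 32]
174 236.5 [87, 79, 67, 63, 60, 61, 59, 76, 80, 98, 116, 123, 105, 64, 34, 33]
175 242.5 [57, 59, 63, 65, 65, 63, 63, 75, 83, 81, 92, 94, 78, 49, 36, 47]
176 248.5 [88, 74, 64, 67, 62, 61, 62, 75, 82, 83, 89, 92, 69, 49, 52, 54]
177 254.5 [62, 60, 59, 61, 64, 61, 65, 76, 82, 83, 87, 92, 70, 48, 48, 48]
178 260.5 [78, 57, 53, 58, 66, 66, 70, 77, 84, 85, 88, 94, 70, 47, 47, 45]
179 266.5 [58, 53, 60, 62, 61, 62, 71, 80, 83, 86, 89, 84, 62, 45, 47, 46]
180 272.5 [47, 51, 52, 55, 57, 57, 72, 83, 83, 89, 90, 82, 59, 44, 46, 42]
181 278.5 [41, 46, 47, 52, 65, 64, 75, 84, 84, 90, 91, 75, 56, 45, 45, 44]
182 284.5 [46, 38, 43, 47, 59, 65, 75, 82, 83, 90, 91, 70, 48, 46, 42, 42]
183 290.5 [85, 52, 43, 42, 52, 63, 76, 82, 84, 87, 90, 68, 49, 45, 44, 45]
184 296.5 [121, 94, 64, 46, 39, 59, 77, 83, 85, 89, 91, 70, 46, 45, 44, 49]
185 302.5 [133, 134, 105, 62, 48, 61, 76, 84, 87, 91, 81, 65, 45, 47, 45, 47]
186 308.5 [134, 134, 134, 114, 74, 72, 83, 83, 89, 92, 79, 58, 47, 46, 50, 49]
187 314.5 [134, 133, 134, 134, 114, 92, 85, 84, 88, 92, 70, 51, 49, 49, 53, 51]
188 320.5 [135, 134, 134, 134, 134, 121, 98, 86, 87, 91, 68, 46, 46, 48, 48, 47]
189 326.5 [135, 134, 134, 143, 141, 144, 145, 119, 99, 93, 68, 41, 46, 44, 48, 49]
```

The arm's right edge has a slope of 0.17 in the image, against 0.169 predicted for an exactly vertical lever. The TCP x agrees within 0.5 mm. A short hold confirms it is steady, then I hand in.

Request:
drive_tool([
  {"rx": 0,"ry": 0,"rz": 0,"dx": 0,"dy": 0,"dz": 0,"hand": -1},
  {"rx": 0,"ry": 0,"rz": 0,"dx": 0,"dy": 0,"dz": 0,"hand": -1},
  {"rx": 0,"ry": 0,"rz": 0,"dx": 0,"dy": 0,"dz": 0,"hand": -1},
  {"rx": 0,"ry": 0,"rz": 0,"dx": 0,"dy": 0,"dz": 0,"hand": -1},
  {"rx": 0,"ry": 0,"rz": 0,"dx": 0,"dy": 0,"dz": 0,"hand": -1},
  {"rx": 0,"ry": 0,"rz": 0,"dx": 0,"dy": 0,"dz": 0,"hand": -1},
])

```text
time_s: 14.12
position: [0.5418, -0.0355, 0.1239]
tool_rot: [[0.078, 0.997, 0.001], [0.997, -0.078, -0.001], [-0.001, 0.001, -1.0]]
force: [-5.9, -0.6, 5.0]
finger_gap: 0.135
grip_force: 40.3
```

```bash
python3 -c "
from plant import *
s=get_state();print(s['position'],s['force'],s['grip_force'],s['time_s'])
print(close_job())"
```

```text
[ 0.54176987 -0.03548502  0.12388388] [-5.90256318 -0.57867734  4.97711276] 40.25683522224426 14.1167
the job is handed in; nothing more can be done
None
```

I handed the job in at 14.1 s: the steel pin is fully down in the stage opening and released, and the gripper is still holding the cam lever straight up with the stage raised (no verdict came back).

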